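Start and tighten the lock screw of a leaned-back microscope stage

ROBOT

A 7-joint arm with a two-finger parallel gripper is mounted at the origin on the work surface. World frame = base frame: x ahead of the robot, y to its left, z up, the work surface at z = 0. Lengths are in m, angles in rad, forces in N, time in s.
With the tool pointing down it reaches from about 0.425 to 0.825 m from the base axis. Payload 3.6 kg.
Tool frame: the origin (TCP) lies where the fingers leave the gripper's body, on its centre line; the fingertips stand 73 mm ahead of it and the grasp point (between the pads) lies 54 mm ahead of it; x points along the fingers, y is the direction in which the jaws open and shut, and the axes are right-handed (so a half turn about x gives the same grasp; the last joint's range is limited). The gripper opens to 85 mm and grips with 20 to 120 N. Pads are 22 mm wide; open, the fingers measure 114 mm over their backs; the gripper's body (76 mm by 85 mm) begins 54 mm behind the grasp point. The pads swing forward as they close: fully open they stand 13 mm farther back than shut.
Start: joints at [1.181, 0.615, -0.013, 1.423, 0.008, 1.103, -0.04], TCP at [0.231, -0.607, 0.304] pointing down, gripper open.
Joint ranges: [-3.12, 3.12], [-0.3, 2.06], [-1.34, 1.32], [0.26, 2.42], [-1.36, 4.5], [0.01, 1.98], [-2.84, 2.84]. Speed limits (rad/s): [2.79, 2.79, 3.14, 3.14, 3.14, 3.14, 3.14].

INTERFACE

Orientations are given as a unit quaternion [x, y, z, w].
In Python, from station import arm, snapshot, camera_info, ticket gives the robot as it stands. Calls block until the motion is done:
- arm.movep(position, orientation): joint-space move of the TCP to a pose.
- arm.line_to(position, velocity=0.15, ori=None): straight line of the TCP; ori=None keeps the orientation; velocity is the mean speed in m/s.
- arm.move_j(angles): joint-space move.
- arm.move_gripper(opening, effort=None): opening from 0.0 (shut) to 1.0 (fully open); effort is the grip in N (None keeps the last); returns when the fingers have stopped.
- arm.pause(seconds).
- arm.ik(position, orientation): joint angles nearest the present ones, or None.
- snapshot(name): name is "scene" or "top" or "wrist"; returns the picture (420x560x3 uint8, blue, green, red); there is no depth.
- camera_info(name): a dict with "fx", "fy", "cx", "cy" (pixels), "dist_coeffs" ([k1, k2, p1, p2, k3] as OpenCV has them; the pictures are not rectified), "R" (3x3) and "t" (3): a world point X has camera coordinates R X + t; the wrist camera has in their place "T_tool_cam" (4x4, takes a point from camera to tool coordinates, whose origin is the TCP and whose axes are the tool frame's). Camera axes: x right, y down, z forward; pixel columns grow to the right and rows downward; lengths in m; the calibration is good to about 2 mm. A picture is of the moment at which its call begins: read the wrist's pose just before it. camera_info takes no time and is no camera call.
A pose or a line that the arm cannot do raises arm.MotionError and nothing moves.
- ticket.finish_job(): hands the job in, once; it reports no verdict.
Readings, each from a call of its own:
- arm.read_time(): time.
- arm.read_joint_positions(): joint angles.
- arm.read_dq(): joint speeds.
- arm.read_effort(): joint torques, N m.
- arm.read_tool_pos(): TCP position.
- arm.read_eef_rot(): TCP orientation.
- arm.read_ft_force(): force on the tool from outside, world axes, zero at the start.
- arm.read_wrist_torque(): the same for the moment, N m.
- arm.read_opening(): opening from 0.0 (shut) to 1.0 (fully open).
Only numpy, scipy, OpenCV 4.12 (cv2) and the standard library are available. Lean on these libraries where they do the work, as an engineer would, in place of code of your own. Each camera call takes 0.05 s, during which the arm holds its last target.

TASK

Take the screwdriver with the flat, oblong handle out of its stand, set its blade squarely and fully into the slot of the captive lock screw on the microscope's sloping stage, in line with the screw's axis before you turn, and turn the screw clockwise, keeping the blade in the slot, until it comes up tight (a little under a quarter turn). Then put the driver back upright in the well it came from, seated on its collar, and let go; leave the round-handled tool and the things around where they are.

Things in the scene. Friction and masses are not known exactly. Their poses are not given: they have to be found in the camera images.
- driver_grip (a point): centre of the black oblong handle of the loose screwdriver (140 g): 32 mm wide (x) by 22 mm thick (y), 70 mm long (z, from blade to handle end; up in the stand). Grip it across the 22 mm. Below it on the same axis a steel collar 28 mm across, underside 40 mm below this point, then a round shaft 14 mm across and the blade. It stands in a well, resting on its collar.
- driver_tip (a point): end of the driver's blade, on its axis, 100 mm below the handle's centre; same axes. The flat blade is the last 12 mm: 14 mm wide along x (in line with the handle's wide side), 4 mm thick, its final 2 mm narrowed to 11 by 2 mm.
- screw_slot (a point): centre of the floor of the slot in the lock screw's steel head (17 mm across) in the middle of the stage. Slot 6 mm wide, 8 mm deep, open at both ends, along x; z points out along the screw's axis, which leans 25 degrees from vertical to the microscope's front (robot's side). Floor 125 mm above the bench at first. The frame turns and sinks with the screw.
- stage: black sloping stage of the fixed microscope stand, 120 by 120 mm; origin at the slot floor's first place, z along the screw's axis, x up the slope. An aluminium funnel about the screw, 33 mm wide inside at 16 mm above the origin, 18 mm at 7 mm, centres the blade. Up the slope a white limb begins 70 mm from the axis and rises 120 mm along z, leaning away, with knobs to 40 mm either side (y).
- screw (a joint): angle of the lock screw, rad: grows as it is turned clockwise seen from outside along its axis. 0 to 0.15 at the start, stop (tight) at 1.5. It sinks 1.5 mm per rad. It turns against a steady friction of 0.1 N m, stays where it is left and is not turned by pushing. At 0.75 the slot runs straight up and down the slope; at 0 it points 43 degrees counter-clockwise of that.
- well0 (a point): centre of the mouth of one well in the aluminium driver stand: a fixed block 60 by 170 mm, 66 mm high, with two round through wells, 19 mm across, 90 mm apart along the block's length (y). This is at the block's top; z is up. This one lies towards -y of the block.
- well1 (a point): centre of the mouth of the other well, towards +y of the block.
- awl_grip (a point): middle of the round handle (19 mm across, 50 mm long, upright) of a tool that stands in the other well, collar 26 mm across resting on the block; leave it there.
- flask_mid (a point): middle of a loose jar, 56 mm across, 110 mm high; leave it.
- slidebox_mid (a point): middle of a loose flat grey box 100 by 80 by 30 mm; leave it.
- tube_mid (a point): middle of the microscope's optical tube, lying in its rubber feet on the bench, 155 mm long, 50 mm high; leave it.

How it is judged:
By the outcome, as a careful person would: the job done as asked, in the order asked, and still so for the second after the job is handed in, with the robot touching nothing.
It also fails if it takes over 64 s, if anything falls off the work surface, if the arm or the gripper's body presses on something with over 40 N, if the wrist force passes 120 N, or if a joint passes its speed limit or range.

## Working session

There is one attempt and no reset: what is moved stays moved. The work goes in short steps, each a Python script; the robot and the scene stay as the last script left them, time stands still between calls to the robot, and variables do not carry over. Pictures are saved under pics/ and viewed, and the job is handed in when it is done.

```bash
ls; mkdir -p pics; python3 - <<'E'
from station import arm, snapshot, camera_info
import cv2
for n in ["scene","top","wrist"]:
    cv2.imwrite(f"pics/{n}0.png", snapshot(n)); print(n, camera_info(n))
print(arm.read_time(), arm.read_tool_pos(), arm.read_eef_rot(), arm.read_opening(), arm.read_ft_force())
E
```

```text
pics
scene {'fx': 400.6497029363508, 'fy': 400.6497029363508, 'cx': 277.1586334281741, 'cy': 209.16017007272913, 'dist_coeffs': array([-0.00864328,  0.        ,  0.        ,  0.        ,  0.        ]), 'R': array([[ 0.57691752,  0.81676464, -0.0078547 ],
       [ 0.49478122, -0.35710517, -0.79225466],
       [-0.64989055,  0.45317923, -0.61014003]]), 't': array([-0.30060357, -0.16704569,  1.41444582])}
top {'fx': 432.4224408954864, 'fy': 432.4224408954864, 'cx': 275.7414640505238, 'cy': 206.5351900239266, 'dist_coeffs': array([-0.13546699,  0.        ,  0.        ,  0.        ,  0.        ]), 'R': array([[-0.01830495, -0.99958177, -0.02238759],
       [-0.99146058,  0.02103868, -0.12869844],
       [ 0.12911562,  0.0198406 , -0.99143104]]), 't': array([0.031357  , 0.5234682 , 1.31875119])}
wrist {'fx': 358.95506682065314, 'fy': 358.95506682065314, 'cx': 275.4832457867233, 'cy': 208.75200410946076, 'dist_coeffs': array([0.01891866, 0.        , 0.        , 0.        , 0.        ]), 'T_tool_cam': array([[ 2.98332738e-04, -3.21952722e-01,  9.46755700e-01,
        -6.91465824e-02],
       [ 9.99999835e-01, -3.69306379e-04, -4.40696458e-04,
        -1.36681855e-04],
       [ 4.91526344e-04,  9.46755675e-01,  3.21952559e-01,
        -8.25549676e-02],
       [ 0.00000000e+00,  0.00000000e+00,  0.00000000e+00,
         1.00000000e+00]])}
0.15 [ 0.23114754 -0.60702859  0.30299907] [-0.6953002  -0.1286403   0.69556913 -0.1272513 ] 0.9960343693829075 [ 0.71223339 -0.51588041  0.7818471 ]
```

View pics/scene0.png

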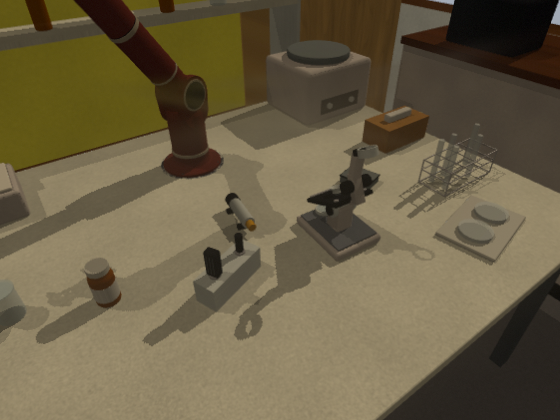

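View pics/top0.png

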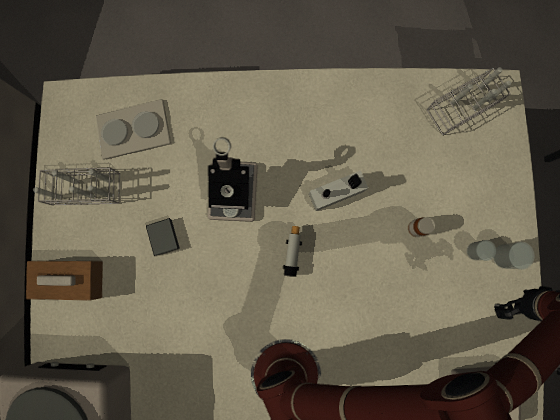

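View pics/wrist0.png

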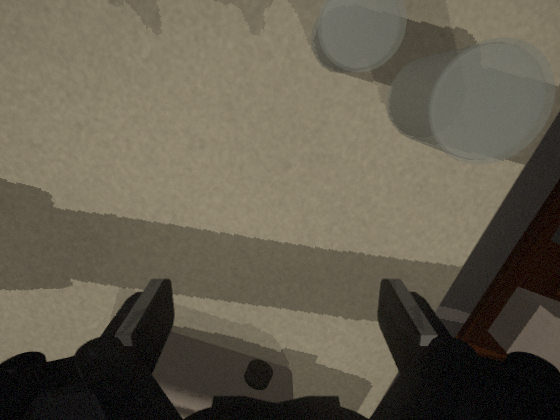

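The scene view shows the stand near (230,272), with the big black handle at (213,262) and the round awl at (239,242). The microscope is near (340,215) and the tube near (240,210). In the top view the oblong handle is at (355,181), the awl at (327,193) and the screw at (227,190). I'll zoom in and build helpers next.

```bash
cat > h.py <<'E'
from station import arm, snapshot, camera_info, ticket
import cv2, numpy as np
from scipy.spatial.transform import Rotation as Rn
def cam(name):
    c=camera_info(name); K=np.array([[c['fx'],0,c['cx']],[0,c['fy'],c['cy']],[0,0,1.]])
    if 'R' in c: R=np.array(c['R']);t=np.array(c['t'])
    else:
        Tt=np.eye(4);Tt[:3,:3]=Rn.from_quat(arm.read_eef_rot()).as_matrix();Tt[:3,3]=arm.read_tool_pos()
        T=np.linalg.inv(Tt@c['T_tool_cam']);R=T[:3,:3];t=T[:3,3]
    return K,np.array(c['dist_coeffs']),R,t
def ray(c,uv):
    K,d,R,t=c
    p=cv2.undistortPoints(np.array([[uv]],float),K,d)[0,0]
    o=-R.T@t; v=R.T@np.array([p[0],p[1],1]); return o,v/np.linalg.norm(v)
def onz(c,uv,z):
    o,v=ray(c,uv); return o+v*(z-o[2])/v[2]
def proj(c,X):
    K,d,R,t=c
    return cv2.projectPoints(np.atleast_2d(np.array(X,float)),cv2.Rodrigues(R)[0],t,K,d)[0][:,0]
def tri(c1,u1,c2,u2):
    o1,v1=ray(c1,u1);o2,v2=ray(c2,u2)
    A=np.stack([v1,-v2],1);s=np.linalg.lstsq(A,o2-o1,rcond=None)[0]
    a=o1+s[0]*v1;b=o2+s[1]*v2; return (a+b)/2,np.linalg.norm(a-b)
def crop(img,x0,y0,x1,y1,k,fn):
    cv2.imwrite(fn,cv2.resize(img[y0:y1,x0:x1],None,fx=k,fy=k,interpolation=cv2.INTER_CUBIC))
E
python3 - <<'E'
from h import *
t=cv2.imread('pics/top0.png');s=cv2.imread('pics/scene0.png')
f=lambda im:np.clip(im.astype(float)*1.6,0,255).astype(np.uint8)
crop(f(t),190,120,390,270,4,'pics/t0c.png')
crop(f(s),180,130,400,310,3.5,'pics/s0c.png')
for n in ['top','scene']:
    c=cam(n);print(n,-c[2].T@c[3])
c=cam('top')
print(onz(c,(355,181),.14),onz(c,(327,193),.1),onz(c,(227,190),.13))
E
```

```text
top [ 0.3493007  -0.005834    1.37552241]
scene [ 1.17530951 -0.45512799  0.72830613]
[ 0.58015431 -0.21288343  0.14      ] [ 0.55290747 -0.13408864  0.1       ] [0.56343545 0.16115449 0.13      ]
```

View pics/t0c.png

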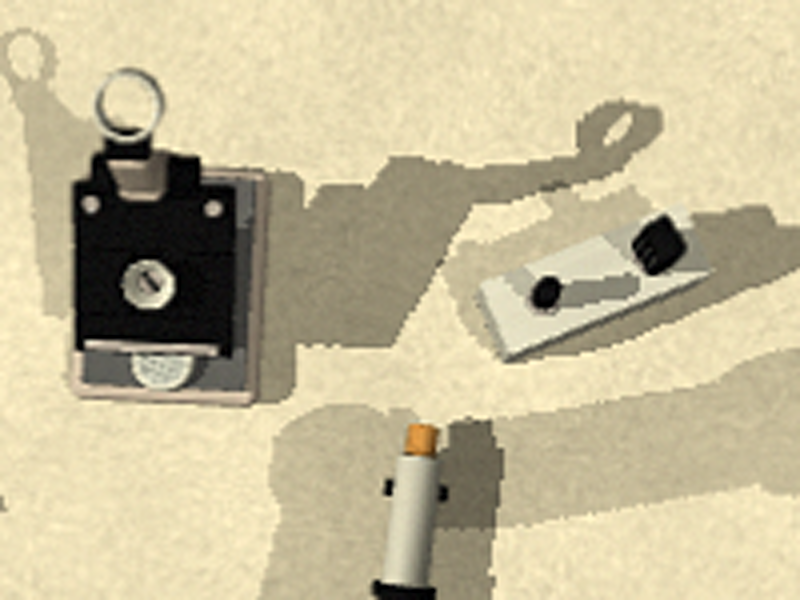

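View pics/s0c.png

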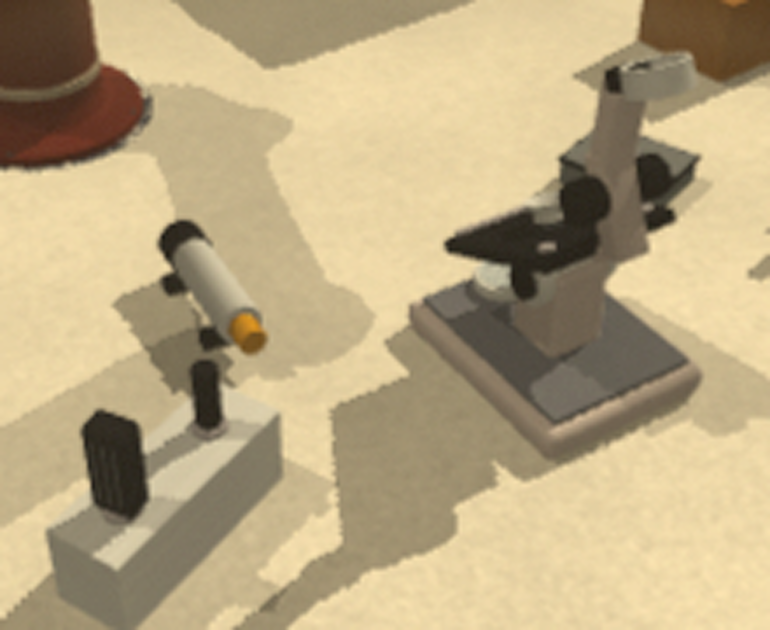

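```bash
cat >> h.py <<'E'
def down(phi):
    c,s=np.cos(phi),np.sin(phi)
    return Rn.from_matrix(np.array([[0,-s,c],[0,c,s],[-1,0,0.]])).as_quat()
E
python3 - <<'E'
from h import *
print(Rn.from_quat(arm.read_eef_rot()).as_matrix().round(3))
P=np.array([.575,-.19,.12])
for phi in np.radians([-108,-73,-18,0,45,72,90]):
    z=np.array([np.cos(phi),np.sin(phi),0])
    p=P-0.03*z+[0,0,.2]
    q=arm.ik(p,down(phi)); print(np.degrees(phi), None if q is None else np.round(q,2))
E
```

```text
[[-0.001  0.356 -0.935]
 [ 0.002 -0.935 -0.356]
 [-1.    -0.002  0.   ]]
-108.0 [ 0.44  0.55 -0.33  1.53  0.19  1.1  -0.25]
-73.0 [ 0.54  0.54 -0.48  1.58  0.27  1.09  0.29]
-18.0 [ 0.7   0.56 -0.69  1.61  0.38  1.11  1.18]
0.0 [ 0.76  0.58 -0.76  1.6   0.43  1.13  1.46]
45.0 [ 0.94  0.75 -1.15  1.56  0.7   1.3   2.05]
72.0 [ 0.01  0.58  0.54  1.55 -0.32  1.11 -2.83]
90.0 [ 0.06  0.58  0.45  1.52 -0.27  1.11 -2.57]
```

```bash
python3 - <<'E'
from h import *
P=np.array([.575,-.18,.12]); phi=np.radians(-18)
z=np.array([np.cos(phi),np.sin(phi),0])
arm.movep(P-0.05*z+[0,0,.22],down(phi))
c=cam('wrist'); np.savez('w1.npz',*c); im=snapshot('wrist'); cv2.imwrite('pics/w1.png',im)
f=np.clip(im.astype(float)*1.5,0,255).astype(np.uint8);cv2.imwrite('pics/w1b.png',f)
print(arm.read_time(),arm.read_tool_pos(),np.round(arm.read_joint_positions(),2))
print(proj(c,[[.5802,-.2129,.14],[.553,-.134,.1]]))
E
```

```text
2.1333 [ 0.52717705 -0.16606282  0.33969031] [ 0.71  0.51 -0.7   1.64  0.35  1.12  1.17]
[[242.62064663 272.97995381]
 [318.58565875 201.45440559]]
```

View pics/w1b.png

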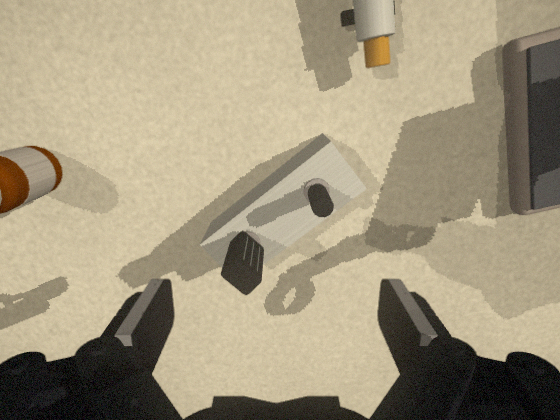

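```bash
python3 - <<'E'
from h import *
im=cv2.imread('pics/w1.png');f=np.clip(im.astype(float)*2.5,0,255).astype(np.uint8)
crop(f,190,120,390,310,4,'pics/w1c.png')
E
```

```text
(no output)
```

View pics/w1c.png

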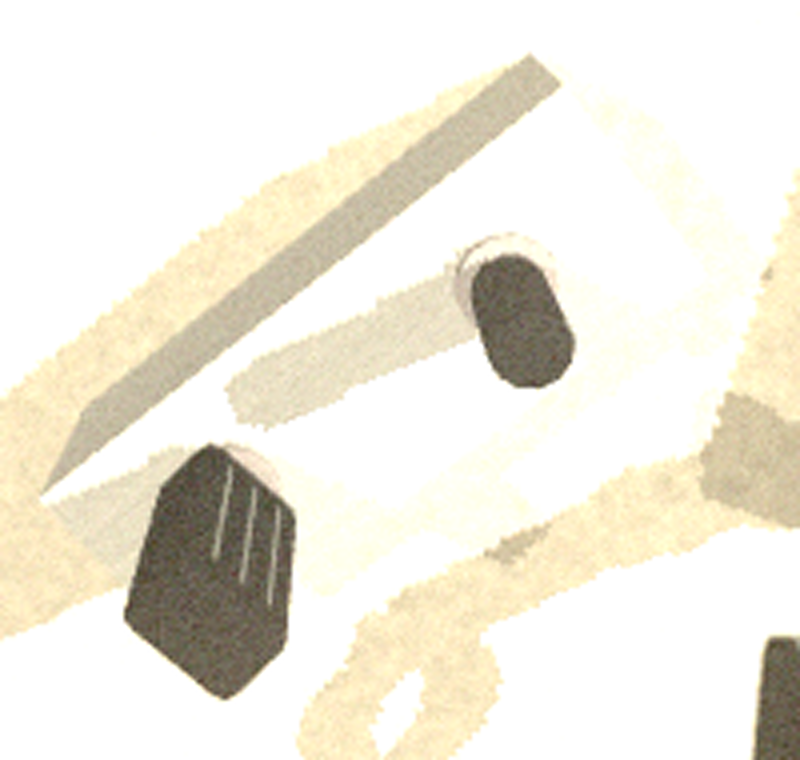

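```bash
cat > m1.py <<'E'
from h import *
d=np.load('w1.npz');c=[d[k] for k in d.files]
g=lambda x,y:((x+.5)/4-.5+190,(y+.5)/4-.5+120)
A,B,C=[onz(c,g(*p),.141) for p in [(125,615),(225,700),(287,640)]]
print(A,B,C,'len',np.linalg.norm(A-B),np.linalg.norm(B-C),'ctr',(A+C)/2)
e=(B-A)[:2];print('yaw wide',np.degrees(np.arctan2(e[1],e[0])), 'yaw thin',np.degrees(np.arctan2(*(C-B)[1::-1])))
a,b,cc=[onz(c,g(*p),.071) for p in [(160,490),(212,446),(295,515)]]
print(a,b,cc,np.linalg.norm(a-b),np.linalg.norm(b-cc),(a+cc)/2)
e=(cc-b)[:2];print(np.degrees(np.arctan2(e[1],e[0])))
# block near edge at top z .066
p,q=onz(c,g(45,495),.066),onz(c,g(560,85),.066);print('blk edge',p,q,np.linalg.norm(p-q),np.degrees(np.arctan2(*(q-p)[1::-1])))
# top cam
t=cam('top');u=(660/4+190,245/4+120)
print(onz(t,u,.12))
u2=proj(t,[(A+C)/2]);print(u2)
s=cam('scene');print('scene pred',proj(s,[(A+C)/2,(a+cc)/2,(A+C)/2-[0,0,.035]]))
E
python3 m1.py
```

```text
[ 0.57436621 -0.23006225  0.141     ] [ 0.60014503 -0.21704028  0.141     ] [ 0.59056502 -0.19973717  0.141     ] len 0.02888111783611953 0.019778123684514103 ctr [ 0.58246562 -0.21489971  0.141     ]
yaw wide 26.800273597642935 yaw thin 118.97146323034573
[ 0.57644249 -0.23215897  0.071     ] [ 0.56915666 -0.21536237  0.071     ] [ 0.59389389 -0.20154096  0.071     ] 0.01830871485196772 0.028336574604410292 [ 0.58516819 -0.21684997  0.071     ]
29.193368930611598
blk edge [ 0.57032106 -0.26244551  0.066     ] [ 0.50993325 -0.10685409  0.066     ] 0.16689930545185433 111.21212401001107
[ 0.5831407  -0.21620134  0.12      ]
[[355.70858682 180.14043457]]
scene pred [[210.82006446 249.65013414]
 [214.03693659 273.6233489 ]
 [212.57022966 261.3675541 ]]
```

```bash
cat >> h.py <<'E'
def frame(psi):
    a=np.radians(25);c,s=np.cos(psi),np.sin(psi)
    n=np.array([-np.sin(a)*c,-np.sin(a)*s,np.cos(a)]);u=np.array([np.cos(a)*c,np.cos(a)*s,np.sin(a)])
    return n,u,np.cross(n,u)   # axis z, upslope x, y left
def tilt(psi,g):  # tool x=-n, tool z = u rotated by g about n (ccw from outside)
    n,u,v=frame(psi); z=np.cos(g)*u+np.sin(g)*v; x=-n
    return Rn.from_matrix(np.stack([x,np.cross(z,x),z],1)).as_quat()
E
python3 - <<'E'
from h import *
S=np.array([.565,.161,.125]);n,u,v=frame(0)
print(np.round(arm.read_joint_positions(),2))
for g in [0]:
  for d,o in [(.25,-.03),(.28,-.03),(.3,-.03)]:
    p=S+n*d+o*u; q=arm.ik(p,tilt(0,np.radians(g))); print(g,d,p,None if q is None else np.round(q,2))
# insertion reach
for ins in (.154,.25):
 for g in [50,43,20,0,-20,-43,-50]:
  q=arm.ik(S+n*ins,tilt(0,np.radians(g))); print(ins,g,None if q is None else np.round(q,2))
  q=arm.ik(S+n*ins,tilt(0,np.radians(g+180))); print(ins,g+180,None if q is None else np.round(q,2))
E
```

```text
[ 0.71  0.51 -0.7   1.64  0.35  1.12  1.17]
0 0.25 [0.4321562 0.161     0.3388984] [ 0.19  0.24 -0.84  2.11  0.77  0.63  0.38]
0 0.28 [0.41947765 0.161      0.36608763] [ 0.37  0.22 -1.07  2.09  0.73  0.71  0.41]
0 0.3 [0.41102529 0.161      0.38421379] [ 0.44  0.18 -1.13  2.07  0.65  0.74  0.49]
0.154 50 [-0.08  0.41 -0.47  2.09  0.96  0.47  1.12]
0.154 230 [-0.63  0.38  0.27  2.1   0.24  0.27 -1.32]
0.154 43 [-0.13  0.4  -0.41  2.09  0.93  0.45  1.04]
0.154 223 [-0.66  0.39  0.31  2.11  0.18  0.27 -1.38]
0.154 20 [-0.21  0.39 -0.3   2.09  0.85  0.41  0.7 ]
0.154 200 [-0.74  0.4   0.42  2.11  0.01  0.26 -1.61]
0.154 0 [-0.24  0.38 -0.26  2.09  0.82  0.39  0.38]
0.154 180 [-0.79  0.41  0.5   2.11 -0.14  0.26 -1.81]
0.154 -20 [-0.29  0.38 -0.2   2.09  0.77  0.37  0.08]
0.154 160 [ 0.34  0.63 -1.18  2.08  1.29  0.87  2.77]
0.154 -43 [-0.35  0.38 -0.12  2.1   0.71  0.35 -0.25]
0.154 137 [ 0.3   0.59 -1.1   2.08  1.26  0.81  2.39]
0.154 -50 [-0.35  0.38 -0.11  2.1   0.7   0.35 -0.37]
0.154 130 [ 0.29  0.57 -1.07  2.08  1.25  0.79  2.28]
0.25 50 [ 0.3   0.3  -0.98  2.04  0.81  0.72  1.25]
0.25 230 [-0.3   0.2  -0.21  2.05  0.47  0.56 -1.56]
0.25 43 [ 0.28  0.3  -0.96  2.04  0.8   0.71  1.14]
0.25 223 [-0.33  0.19 -0.17  2.05  0.46  0.55 -1.66]
0.25 20 [ 0.22  0.28 -0.88  2.04  0.76  0.68  0.78]
0.25 200 [-0.41  0.19 -0.08  2.05  0.42  0.54 -2.03]
0.25 0 [ 0.17  0.26 -0.8   2.04  0.72  0.66  0.47]
0.25 180 [-0.47  0.19 -0.    2.06  0.39  0.53 -2.35]
0.25 -20 [ 0.12  0.25 -0.73  2.04  0.69  0.65  0.15]
0.25 160 [-1.34  0.34  1.15  2.08 -0.4   0.52 -1.89]
0.25 -43 [ 0.07  0.24 -0.66  2.04  0.66  0.63 -0.22]
0.25 137 [ 0.46  0.43 -1.29  2.04  0.98  0.88  2.6 ]
0.25 -50 [ 0.01  0.23 -0.59  2.04  0.63  0.62 -0.32]
0.25 130 [ 0.45  0.42 -1.27  2.04  0.97  0.86  2.5 ]
```

```bash
python3 - <<'E'
from h import *
S=np.array([.565,.161,.125]);n,u,v=frame(0)
arm.movep(S+n*.25-.03*u,tilt(0,0))
c=cam('wrist'); np.savez('w2.npz',*c); im=snapshot('wrist'); cv2.imwrite('pics/w2.png',im)
f=np.clip(im.astype(float)*1.5,0,255).astype(np.uint8);cv2.imwrite('pics/w2b.png',f)
print(arm.read_time(),arm.read_tool_pos(),np.round(arm.read_joint_positions(),2),proj(c,[S,S+.008*n]))
E
```

```text
3.4417 [0.4333156  0.15967274 0.33887938] [ 0.19  0.24 -0.84  2.11  0.77  0.63  0.38] [[277.26253848 213.21903608]
 [277.28807795 216.10717883]]
```

View pics/w2b.png

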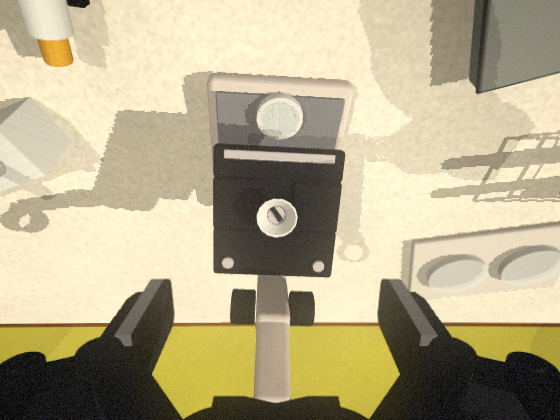

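```bash
python3 - <<'E'
from h import *
im=cv2.imread('pics/w2.png')
crop(im,245,185,310,245,10,'pics/w2c.png')
crop(np.clip(im.astype(float)*2.5,0,255).astype(np.uint8),200,130,360,290,4,'pics/w2d.png')
E
```

```text
(no output)
```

View pics/w2c.png

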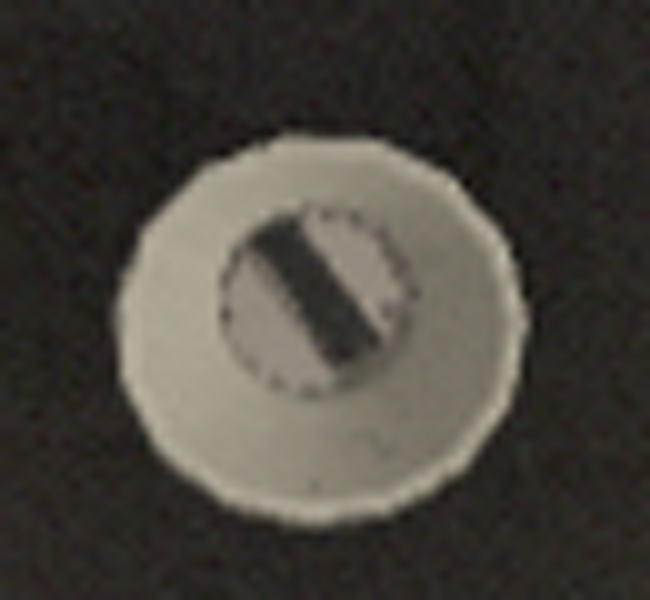

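View pics/w2d.png

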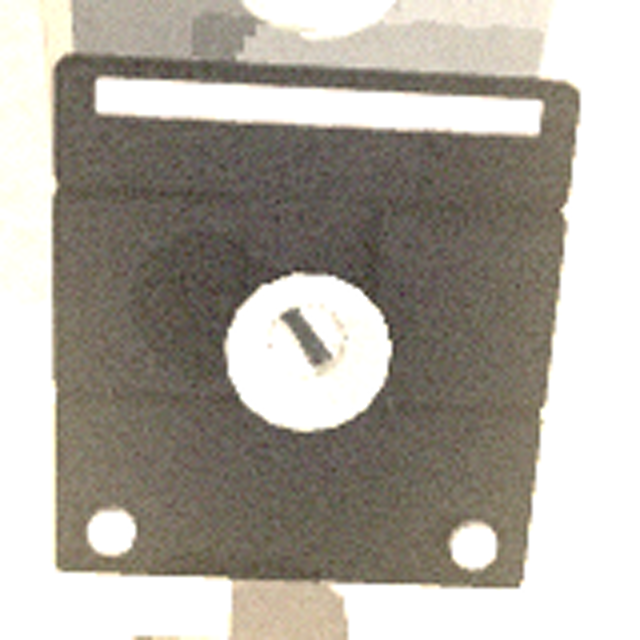

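```bash
cat > m2.py <<'E'
from h import *
d=np.load('w2.npz');c=[d[k] for k in d.files]
g4=lambda x,y:((x+.5)/4-.5+200,(y+.5)/4-.5+130)
g10=lambda x,y:((x+.5)/10-.5+245,(y+.5)/10-.5+185)
def onpl(uv,P,n):
    o,v=ray(c,uv);return o+v*((P-o)@n)/(v@n)
psi=0;S=np.array([.565,.161,.125])
for it in range(4):
    n,u,v=frame(psi)
    H=onpl(g10(318,300),S+.008*n,n)
    o,r=ray(c,g10(318,300)); # intersection: head centre with z = .125+.008cos25
    H=onz(c,g10(318,300),.125+.008*np.cos(np.radians(25)));S=H-.008*n
    q1,q2=onpl(g4(111,531),S,n),onpl(g4(473,546),S,n)   # knobs/clips: q2 is left? 
    b1,b2=onpl(g4(55,60),S,n),onpl(g4(578,85),S,n)
    l=(q2-q1);l2=b2-b1
    p1=np.arctan2(l@u,abs(l@v));p2=np.arctan2(l2@u,abs(l2@v))
    print(psi,'S',S,'side signs',l@v,l2@v,'tilts',np.degrees([p1,p2]),'len',np.linalg.norm(l),np.linalg.norm(l2))
    # v points to +y(left); right image=+y side? rotate psi so u ⟂ l
    m=(l/np.linalg.norm(l)+l2/np.linalg.norm(l2)); m=m*np.sign(m@v)
    # horizontal direction m = v = (-s,c,0)
    psi=np.arctan2(-m[0],m[1]); print('psi deg',np.degrees(psi),'mz',m[2])
n,u,v=frame(psi)
# slot line ends at head top
a,b=onpl(g10(277,232),S+.008*n,n),onpl(g10(355,352),S+.008*n,n)
s=b-a
print('slot angle ccw of upslope',np.degrees(np.arctan2(s@v,s@u))%180,'len',np.linalg.norm(s),'mid-axis',((a+b)/2-S)@u,((a+b)/2-S)@v)
for h in(.016,.018):
  R=onpl(g10(321,327),S+h*n,n);print('rim ctr',h,(R-S)@u,(R-S)@v)
ends=[onpl(g10(x,y),S+.017*n,n) for x,y in[(115,320),(527,330),(310,130),(320,525)]];print('rim dia',np.linalg.norm(ends[0]-ends[1]),np.linalg.norm(ends[2]-ends[3]))
np.savez('stage.npz',S=S,psi=psi)
t=cam('top');print('top',proj(t,[S,S+.017*n]));sc=cam('scene');print('scene',proj(sc,[S,S+.017*n]))
E
python3 m2.py
```

```text
0 S [0.56298244 0.16013987 0.125     ] side signs 0.08925468732276617 0.11553816759534233 tilts [2.76820762 2.89291798] len 0.0893589612398502 0.11568559696469081
psi deg -2.5657337780312446 mz 0.041739908026321174
-0.04478050215627857 S [0.56297905 0.15998853 0.125     ] side signs 0.08937485757440354 0.11574080902115412 tilts [1.00613043 0.73960792] len 0.0893886393278876 0.1157504527393254
psi deg -3.356832839199321 mz 0.012876173077510942
-0.058587785483097524 S [0.56297664 0.15994191 0.125     ] side signs 0.08940589356642113 0.11577633262629287 tilts [0.46278144 0.07560912] len 0.08940881001661033 0.11577643343388265
psi deg -3.600806940141806 mz 0.003971174672767654
-0.06284593683413689 S [0.56297576 0.15992754 0.125     ] side signs 0.08941489339993204 0.11578472127677117 tilts [ 0.29521148 -0.12916851] len 0.089416080277395 0.11578501550897882
psi deg -3.676049966973563 mz 0.0012247374120565846
slot angle ccw of upslope 34.542155097670104 len 0.01374258174478249 mid-axis -0.0007349221529152711 -0.00020774417880474363
rim ctr 0.016 -0.00029262975300464744 2.6961774129243793e-05
rim ctr 0.018 -0.0010205656630820972 -7.088679242303886e-05
rim dia 0.036809578048204346 0.03757078644502475
top [[227.64170003 190.42711537]
 [226.79018319 191.98640215]]
scene [[336.13627957 192.04575363]
 [334.89840431 185.84163234]]
```

```bash
python3 - <<'E'
from h import *
phi=np.radians(28); G=np.array([.5835,-.2157])
q=arm.ik([*G,.28],down(phi));print(np.round(q,2))
arm.movep([*G,.28],down(phi)); arm.move_gripper(.7)
p=arm.read_tool_pos();print(p,arm.read_time(),arm.read_opening())
c=cam('wrist');np.savez('w3.npz',*c);im=snapshot('wrist');cv2.imwrite('pics/w3.png',np.clip(im.astype(float)*1.8,0,255).astype(np.uint8))
print(proj(c,[[*G,.141],[*G,.071]]))
E
```

```text
[ 0.81  0.75 -0.91  1.53  0.62  1.18  1.85]
[ 0.58357754 -0.21517809  0.28026571] 5.3167 0.6985006617654421
[[274.57441475 227.0506629 ]
 [274.78633856 195.09367518]]
```

View pics/w3.png

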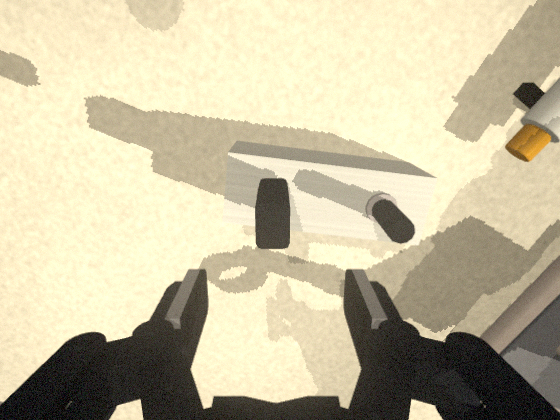

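```bash
python3 - <<'E'
from h import *
im=cv2.imread('pics/w3.png');crop(im,235,165,325,260,7,'pics/w3c.png')
E
```

```text
(no output)
```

View pics/w3c.png

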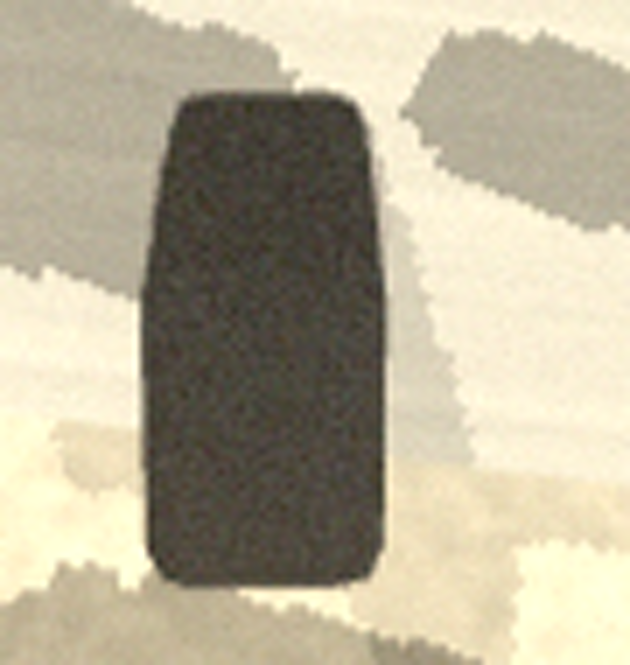

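```bash
python3 - <<'E'
from h import *
d=np.load('w3.npz');c=[d[k] for k in d.files]
z=np.array([np.cos(np.radians(28)),np.sin(np.radians(28)),0])
a=onz(c,(272.6,248.7),.141);b=onz(c,(272.7,178),.071)
print(a,b,(a-b)@z,'ctr',(a+b)/2,a-.016*z,b+.016*z)
E
```

```text
[ 0.59717029 -0.20986275  0.141     ] [ 0.5717614  -0.22381756  0.071     ] 0.02898609953685764 ctr [ 0.58446584 -0.21684016  0.106     ] [ 0.58304313 -0.2173743   0.141     ] [ 0.58588856 -0.21630601  0.071     ]
```

```bash
python3 - <<'E'
from h import *
phi=np.radians(28); G=np.array([.584,-.2163])
arm.line_to([*G,.160],.12,ori=down(phi))
print(arm.read_tool_pos(),arm.read_ft_force(),arm.read_time())
o=arm.move_gripper(0.0,100)
print(o,arm.read_opening(),arm.read_tool_pos(),arm.read_ft_force(),arm.read_wrist_torque(),arm.read_time())
im=snapshot('wrist');cv2.imwrite('pics/w4.png',np.clip(im.astype(float)*1.8,0,255).astype(np.uint8))
cv2.imwrite('pics/s4.png',cv2.resize(snapshot('scene')[190:330,150:300],None,fx=4,fy=4))
E
```

```text
[ 0.58460404 -0.21621205  0.16093623] [ 0.77639055 -0.05380928  0.1046314 ] 6.5167
False 0.2457547667301768 [ 0.58430451 -0.21637652  0.16075428] [-0.53610446 -0.14507326  3.56935185] [-0.02554246  0.1659603  -0.00933161] 6.95
```

View pics/w4.png

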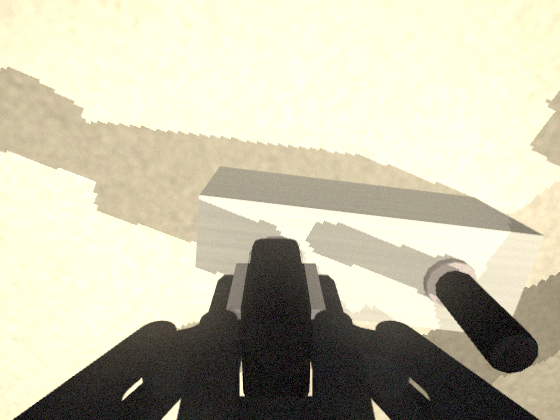

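View pics/s4.png

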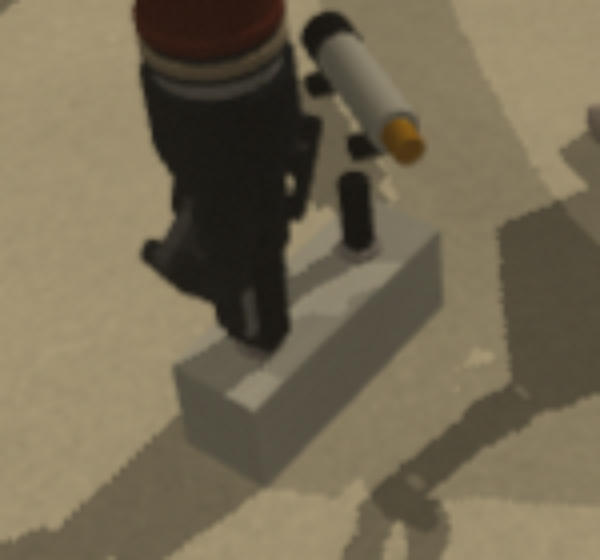

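```bash
python3 - <<'E'
from h import *
phi=np.radians(28); G=np.array([.584,-.2163])
arm.line_to([*G,.345],.15)
print(arm.read_tool_pos(),arm.read_opening(),arm.read_ft_force(),arm.read_wrist_torque(),arm.read_time())
cv2.imwrite('pics/s5f.png',snapshot('scene'))
im=cv2.imread('pics/s5f.png')
crop(np.clip(im.astype(float)*2.2,0,255).astype(np.uint8),140,90,300,310,3.5*.77,'pics/s5.png')
c=cam('wrist');im=snapshot('wrist');cv2.imwrite('pics/w5.png',np.clip(im.astype(float)*3,0,255).astype(np.uint8))
T=Rn.from_quat(arm.read_eef_rot()).as_matrix();p=arm.read_tool_pos()
print(proj(c,[p+T[:,0]*.155]),proj(cam('scene'),[p+T[:,0]*.155,p+T[:,0]*.055]))
d=np.load('stage.npz');S=d['S'];psi=float(d['psi']);n,u,v=frame(psi)
for dd in(.255,.215):
  q=arm.ik(S+n*dd,tilt(psi,np.radians(34.5)));print(np.round(q,2))
print(np.round(arm.read_joint_positions(),2))
E
```

```text
[ 0.583531   -0.216467    0.34379787] 0.24246275890472718 [ 0.32782259  0.04747967 -1.78685838] [0.00649787 0.0166402  0.00481301] 8.4333
[[275.09465867 218.98543954]] [[207.84313147 233.13409136]
 [201.89825219 193.41943557]]
[ 0.22  0.28 -0.92  2.03  0.79  0.74  0.93]
[ 0.1   0.33 -0.77  2.06  0.87  0.66  0.85]
[ 0.82  0.69 -0.95  1.43  0.57  1.31  1.9 ]
```

View pics/s5.png

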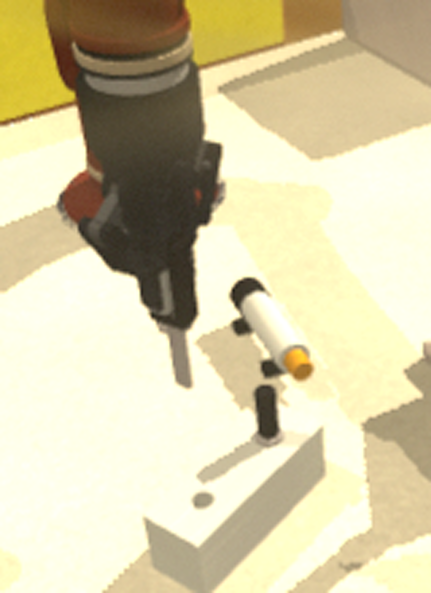

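View pics/w5.png

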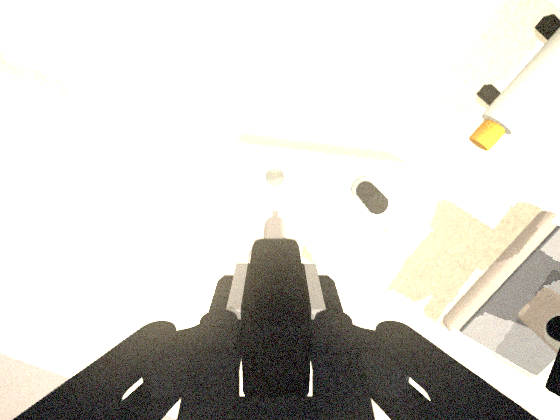

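```bash
python3 - <<'E'
from h import *
c=cam('wrist');im=snapshot('wrist');cv2.imwrite('pics/w5raw.png',im)
print('well wrist',onz(c,(276,177),.066),'scene',onz(cam('scene'),(215.3,275.2),.066))
crop(im,235,150,315,240,7,'pics/w5c.png')
np.savez('w5.npz',*c)
d=np.load('stage.npz');S=d['S'];psi=float(d['psi']);n,u,v=frame(psi)
arm.movep(S+n*.235,tilt(psi,np.radians(34.5)))
c=cam('wrist');np.savez('w6.npz',*c);im=snapshot('wrist');cv2.imwrite('pics/w6.png',im);crop(im,180,120,380,270,4,'pics/w6c.png')
cv2.imwrite('pics/s6.png',snapshot('scene'))
T=Rn.from_quat(arm.read_eef_rot()).as_matrix();p=arm.read_tool_pos()
tip=p+T[:,0]*.15475
print('tip',(tip-S)@u,(tip-S)@v,(tip-S)@n,'ang',np.degrees(np.arccos(-T[:,0]@n)),arm.read_time(),np.round(arm.read_joint_positions(),2),arm.read_opening())
print(proj(c,[tip,S,S+.016*n,S+.008*n]),proj(cam('scene'),[tip,S+.016*n]))
E
```

```text
well wrist [ 0.58392021 -0.21498325  0.066     ] scene [ 0.58658094 -0.21501071  0.066     ]
tip 0.0008657163436644496 -0.0011939855679388423 0.07969606328213742 ang 0.06628759236060659 10.1417 [ 0.16  0.31 -0.84  2.04  0.83  0.7   0.89] 0.252090493760034
[[274.77988367 219.02731059]
 [276.706741   187.41112615]
 [276.75268828 192.47056396]
 [276.72914658 189.87844057]] [[330.06230881 162.62848477]
 [334.97152555 186.20807206]]
```

View pics/w5c.png

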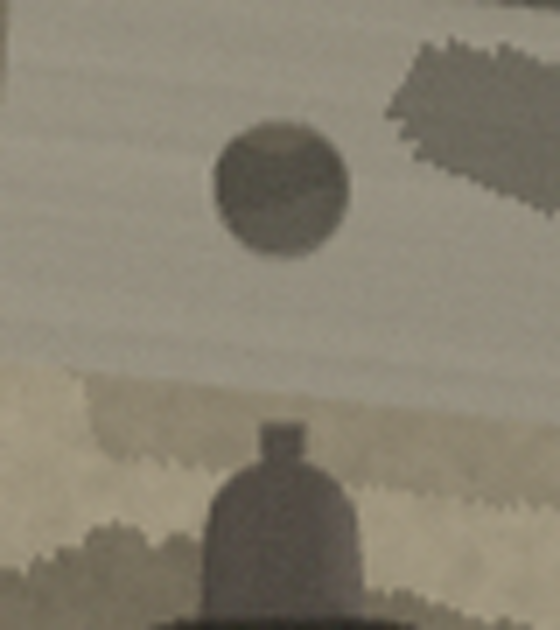

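View pics/w6c.png

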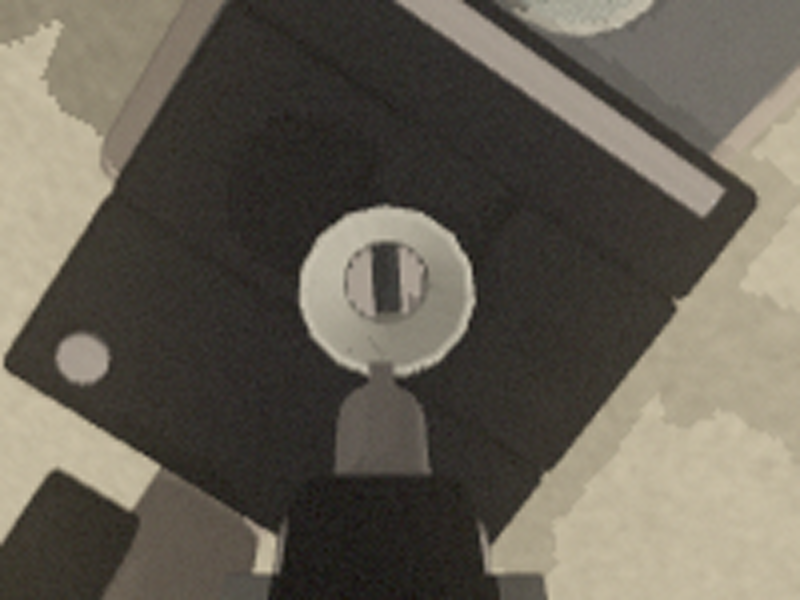

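View pics/s6.png

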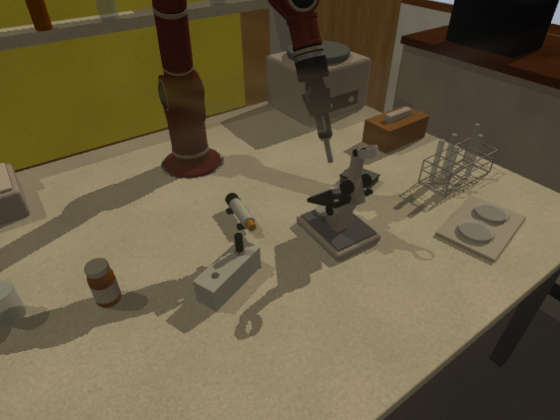

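```bash
cat >> h.py <<'E'
L=.15475
def stage():
    d=np.load('stage.npz');return d['S'],float(d['psi'])
def state(S,psi):
    n,u,v=frame(psi);T=Rn.from_quat(arm.read_eef_rot()).as_matrix();p=arm.read_tool_pos()
    tip=p+T[:,0]*L-S; z=T[:,2]; F=arm.read_ft_force();M=arm.read_wrist_torque()
    return dict(u=tip@u*1e3,v=tip@v*1e3,h=tip@n*1e3,tilt=np.degrees(np.arccos(min(1,-T[:,0]@n))),g=np.degrees(np.arctan2(z@v,z@u)),
      Fn=F@n,Fu=F@u,Fv=F@v,Mn=M@n,Mu=M@u,Mv=M@v,op=arm.read_opening(),t=arm.read_time())
def show(s): print(' '.join(f'{k}={x:.2f}' if k!='op' else f'{k}={x:.4f}' for k,x in s.items()))
E
python3 - <<'E'
from h import *
S,psi=stage();n,u,v=frame(psi);q=tilt(psi,np.radians(34.5))
cu=cv=0
for h in(.03,.018,.012):
    arm.line_to(S+n*(L+h)+cu*u+cv*v,.08,ori=q); s=state(S,psi);show(s)
    cu-=s['u']/1e3*.8;cv-=s['v']/1e3*.8;print(cu,cv)
    arm.line_to(S+n*(L+h)+cu*u+cv*v,.05,ori=q); s=state(S,psi);show(s)
np.save('cuv.npy',[cu,cv])
c=cam('wrist');im=snapshot('wrist');crop(im,180,120,380,270,4,'pics/w7c.png');print(proj(c,[S+.008*n,S+.012*n]))
im=snapshot('scene');crop(im,280,110,400,230,5,'pics/s7c.png')
E
```

```text
u=0.24 v=0.34 h=30.20 tilt=0.04 g=34.50 Fn=-0.65 Fu=-0.58 Fv=0.09 Mn=0.03 Mu=0.05 Mv=0.60 op=0.2495 t=10.92
-0.0001920079959047554 -0.0002730383844245988
u=0.15 v=-0.18 h=30.44 tilt=0.05 g=34.50 Fn=-2.20 Fu=-0.74 Fv=-0.21 Mn=0.02 Mu=0.04 Mv=0.54 op=0.2490 t=11.17
u=-0.54 v=-0.53 h=17.79 tilt=0.05 g=34.51 Fn=-1.97 Fu=-0.92 Fv=-0.10 Mn=-0.01 Mu=0.01 Mv=0.54 op=0.2442 t=11.47
0.00023976936494350575 0.00014933690997821466
u=0.47 v=0.41 h=18.31 tilt=0.04 g=34.50 Fn=-1.26 Fu=-1.67 Fv=-0.57 Mn=0.05 Mu=0.03 Mv=0.59 op=0.2492 t=11.72
u=-0.00 v=-0.12 h=11.80 tilt=0.04 g=34.50 Fn=-1.78 Fu=-0.65 Fv=-0.29 Mn=-0.05 Mu=-0.01 Mv=0.61 op=0.2440 t=11.97
0.00024096131081059987 0.00024316133148189075
u=0.33 v=0.38 h=12.15 tilt=0.02 g=34.51 Fn=-1.93 Fu=-0.18 Fv=-0.66 Mn=0.02 Mu=-0.01 Mv=0.61 op=0.2449 t=12.22
[[274.73874319 216.40914739]
 [274.72847081 218.45936238]]
```

View pics/w7c.png

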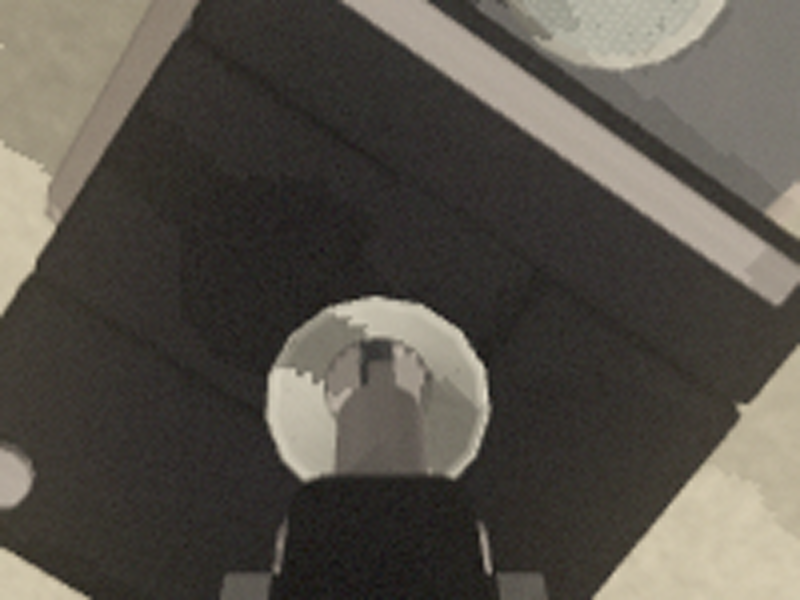

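View pics/s7c.png

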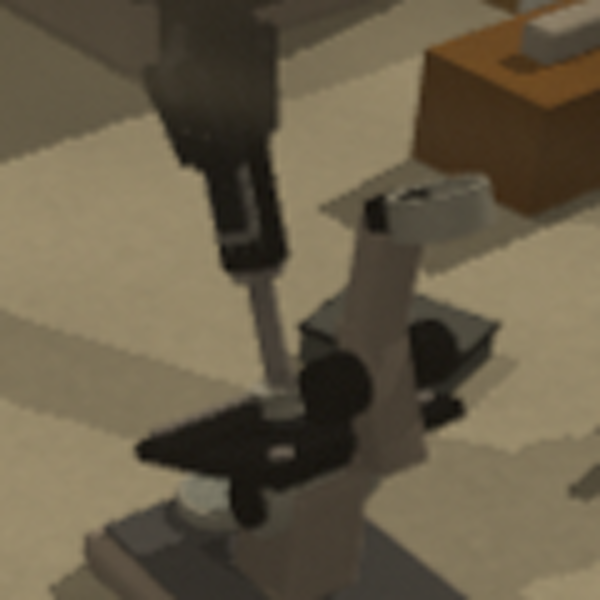

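```bash
python3 - <<'E'
from h import *
S,psi=stage();n,u,v=frame(psi);q=tilt(psi,np.radians(34.5))
for h in(.009,.007,.005,.003,.0015,0.,-.001,-.002):
    arm.line_to(S+n*(L+h),.03,ori=q); s=state(S,psi);show(s)
    if s['Fn']>9 or np.hypot(s['Fu'],s['Fv'])>12: break
c=cam('wrist');im=snapshot('wrist');crop(im,180,120,380,270,4,'pics/w8c.png')
E
```

```text
u=-0.19 v=-0.20 h=8.78 tilt=0.03 g=34.50 Fn=-1.31 Fu=-0.80 Fv=0.09 Mn=0.06 Mu=-0.01 Mv=0.61 op=0.2444 t=12.57
u=-0.12 v=-0.05 h=6.85 tilt=0.02 g=34.50 Fn=-2.02 Fu=-0.33 Fv=0.48 Mn=-0.02 Mu=-0.02 Mv=0.61 op=0.2457 t=12.82
u=-0.11 v=-0.05 h=4.88 tilt=0.02 g=34.51 Fn=-1.90 Fu=-1.64 Fv=0.80 Mn=-0.00 Mu=-0.01 Mv=0.56 op=0.2446 t=13.07
u=-0.11 v=-0.08 h=2.87 tilt=0.02 g=34.50 Fn=-1.30 Fu=-0.70 Fv=0.17 Mn=0.03 Mu=0.01 Mv=0.57 op=0.2511 t=13.32
u=-0.07 v=-0.04 h=1.42 tilt=0.01 g=34.50 Fn=-1.34 Fu=-0.34 Fv=0.23 Mn=0.01 Mu=-0.04 Mv=0.61 op=0.2456 t=13.57
u=-0.09 v=-0.07 h=-0.10 tilt=0.01 g=34.50 Fn=-1.36 Fu=-0.03 Fv=0.09 Mn=-0.03 Mu=-0.03 Mv=0.59 op=0.2420 t=13.82
u=-0.01 v=0.03 h=-1.01 tilt=0.00 g=34.50 Fn=-0.39 Fu=-0.81 Fv=-0.50 Mn=0.04 Mu=0.08 Mv=0.58 op=0.2457 t=14.07
u=0.12 v=0.11 h=-1.42 tilt=0.05 g=34.52 Fn=5.76 Fu=-2.76 Fv=-0.87 Mn=-0.01 Mu=-0.30 Mv=0.78 op=0.2417 t=14.32
```

View pics/w8c.png

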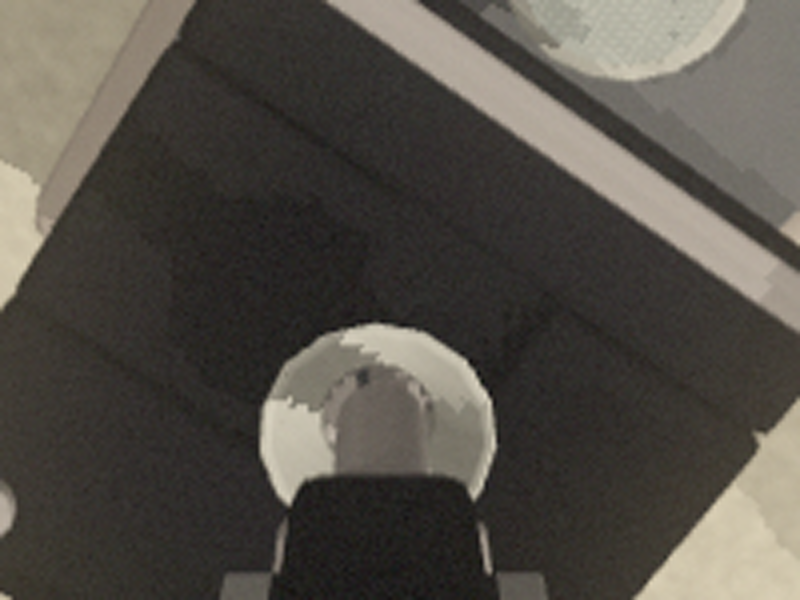

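```bash
cat > turn.py <<'E'
from h import *
import sys
g0,g1,st,h=float(sys.argv[1]),float(sys.argv[2]),float(sys.argv[3]),float(sys.argv[4])/1e3; Mmax=float(sys.argv[5])
S,psi=stage();n,u,v=frame(psi)
g=g0
while g>g1+1e-6:
    g-=st;h-=1.5e-3*np.radians(st)
    arm.line_to(S+n*(L+h),.03,ori=tilt(psi,np.radians(g)));s=state(S,psi);print(f'h={h*1e3:.2f}',end=' ');show(s)
    if s['Fn']<2.5:h-=.0003
    if s['Fn']>12:h+=.0003
    if s['Mn']>Mmax or np.hypot(s['Fu'],s['Fv'])>15 or s['Fn']>25: print('STOP');break
E
python3 turn.py 34.5 14.5 4 -2.0 .35
```

```text
h=-2.10 u=0.24 v=-0.02 h=-1.53 tilt=0.06 g=30.51 Fn=6.93 Fu=-0.92 Fv=-1.63 Mn=0.02 Mu=-0.40 Mv=0.81 op=0.2437 t=14.62
h=-2.21 u=0.39 v=-0.17 h=-1.56 tilt=0.09 g=26.52 Fn=8.44 Fu=-0.97 Fv=-0.87 Mn=0.02 Mu=-0.43 Mv=0.74 op=0.2469 t=14.87
h=-2.31 u=0.36 v=-0.11 h=-1.65 tilt=0.08 g=22.53 Fn=8.30 Fu=-1.38 Fv=-1.23 Mn=0.08 Mu=-0.41 Mv=0.78 op=0.2507 t=15.12
h=-2.42 u=0.38 v=0.01 h=-1.74 tilt=0.08 g=18.53 Fn=6.58 Fu=-0.68 Fv=-2.23 Mn=0.02 Mu=-0.39 Mv=0.81 op=0.2452 t=15.37
h=-2.52 u=0.38 v=0.11 h=-1.83 tilt=0.08 g=14.53 Fn=8.49 Fu=-1.72 Fv=-1.05 Mn=0.07 Mu=-0.37 Mv=0.74 op=0.2440 t=15.62
```

```bash
python3 turn.py 14.5 -33.5 4 -2.52 .35; python3 - <<'E'
from h import *
im=snapshot('wrist');crop(im,180,120,380,270,4,'pics/w9c.png')
E
```

```text
h=-2.62 u=0.36 v=0.19 h=-1.95 tilt=0.07 g=10.53 Fn=7.09 Fu=-1.43 Fv=-2.31 Mn=0.10 Mu=-0.31 Mv=0.81 op=0.2443 t=15.87
h=-2.73 u=0.34 v=0.30 h=-2.03 tilt=0.07 g=6.54 Fn=7.51 Fu=-1.17 Fv=-0.83 Mn=0.04 Mu=-0.34 Mv=0.83 op=0.2420 t=16.12
h=-2.83 u=0.32 v=0.38 h=-2.15 tilt=0.07 g=2.54 Fn=7.14 Fu=-1.27 Fv=-1.77 Mn=0.02 Mu=-0.29 Mv=0.74 op=0.2461 t=16.37
h=-2.94 u=0.37 v=0.50 h=-2.24 tilt=0.08 g=-1.46 Fn=7.79 Fu=-0.74 Fv=-0.23 Mn=0.02 Mu=-0.26 Mv=0.78 op=0.2468 t=16.62
h=-3.04 u=0.41 v=0.60 h=-2.35 tilt=0.09 g=-5.45 Fn=6.87 Fu=-1.62 Fv=-0.82 Mn=0.11 Mu=-0.27 Mv=0.75 op=0.2449 t=16.87
h=-3.15 u=0.42 v=0.67 h=-2.45 tilt=0.09 g=-9.45 Fn=8.64 Fu=-1.07 Fv=-0.74 Mn=0.07 Mu=-0.23 Mv=0.80 op=0.2416 t=17.12
h=-3.25 u=0.45 v=0.82 h=-2.53 tilt=0.10 g=-13.44 Fn=6.83 Fu=-1.25 Fv=-0.96 Mn=0.06 Mu=-0.18 Mv=0.70 op=0.2475 t=17.37
h=-3.36 u=0.51 v=0.87 h=-2.63 tilt=0.11 g=-17.44 Fn=6.31 Fu=-1.22 Fv=-1.19 Mn=0.06 Mu=-0.14 Mv=0.78 op=0.2475 t=17.62
h=-3.46 u=0.52 v=0.98 h=-2.75 tilt=0.12 g=-21.44 Fn=6.22 Fu=-1.27 Fv=-0.55 Mn=0.11 Mu=-0.12 Mv=0.71 op=0.2446 t=17.87
h=-3.57 u=0.59 v=1.05 h=-2.86 tilt=0.13 g=-25.44 Fn=5.64 Fu=-1.27 Fv=-0.82 Mn=0.02 Mu=-0.05 Mv=0.73 op=0.2460 t=18.12
h=-3.67 u=0.68 v=1.18 h=-2.93 tilt=0.14 g=-29.44 Fn=6.00 Fu=-0.75 Fv=0.42 Mn=0.07 Mu=-0.06 Mv=0.71 op=0.2461 t=18.37
h=-3.78 u=0.71 v=1.24 h=-3.04 tilt=0.15 g=-33.44 Fn=6.34 Fu=-1.00 Fv=-0.97 Mn=0.06 Mu=-0.11 Mv=0.65 op=0.2422 t=18.62
```

View pics/w9c.png

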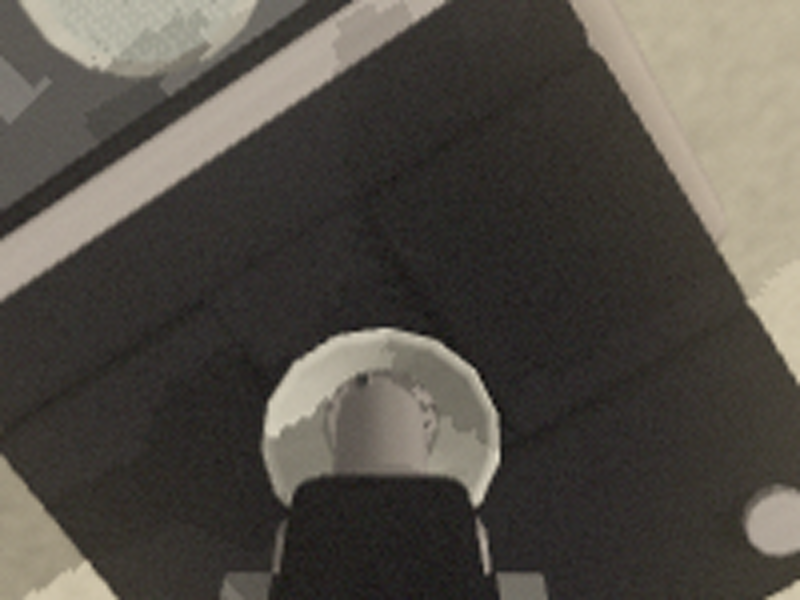

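```bash
python3 turn.py -33.5 -63.5 2.5 -3.78 .5
```

```text
h=-3.85 u=0.78 v=1.29 h=-3.09 tilt=0.16 g=-35.93 Fn=7.30 Fu=-0.98 Fv=-0.15 Mn=0.06 Mu=-0.00 Mv=0.65 op=0.2477 t=18.92
h=-3.91 u=0.83 v=1.33 h=-3.16 tilt=0.16 g=-38.43 Fn=6.87 Fu=-1.58 Fv=-0.68 Mn=0.10 Mu=-0.02 Mv=0.59 op=0.2457 t=19.17
h=-3.98 u=0.87 v=1.39 h=-3.22 tilt=0.17 g=-40.93 Fn=6.41 Fu=-1.24 Fv=-0.38 Mn=0.14 Mu=-0.02 Mv=0.58 op=0.2449 t=19.42
h=-4.04 u=0.98 v=1.42 h=-3.27 tilt=0.18 g=-43.43 Fn=6.03 Fu=-0.52 Fv=-0.16 Mn=0.07 Mu=-0.07 Mv=0.59 op=0.2453 t=19.67
h=-4.11 u=0.99 v=1.44 h=-3.35 tilt=0.18 g=-45.93 Fn=5.75 Fu=-0.52 Fv=0.69 Mn=0.07 Mu=-0.01 Mv=0.55 op=0.2476 t=19.92
h=-4.17 u=1.02 v=1.46 h=-3.43 tilt=0.18 g=-48.43 Fn=6.19 Fu=-0.44 Fv=-0.09 Mn=-0.02 Mu=0.07 Mv=0.60 op=0.2402 t=20.17
h=-4.24 u=1.16 v=1.50 h=-3.46 tilt=0.20 g=-50.93 Fn=6.22 Fu=-0.43 Fv=0.02 Mn=0.06 Mu=-0.00 Mv=0.53 op=0.2473 t=20.42
h=-4.30 u=1.18 v=1.54 h=-3.54 tilt=0.20 g=-53.43 Fn=6.59 Fu=-0.31 Fv=0.46 Mn=0.10 Mu=0.04 Mv=0.49 op=0.2452 t=20.67
h=-4.37 u=1.22 v=1.56 h=-3.61 tilt=0.20 g=-55.92 Fn=5.43 Fu=-0.69 Fv=-0.01 Mn=0.12 Mu=0.05 Mv=0.54 op=0.2452 t=20.92
h=-4.43 u=1.26 v=1.57 h=-3.62 tilt=0.21 g=-58.39 Fn=6.75 Fu=-0.22 Fv=-0.17 Mn=0.17 Mu=0.06 Mv=0.47 op=0.2463 t=21.17
h=-4.50 u=1.30 v=1.56 h=-3.64 tilt=0.21 g=-60.85 Fn=7.17 Fu=-0.61 Fv=0.41 Mn=0.24 Mu=0.03 Mv=0.49 op=0.2420 t=21.42
h=-4.57 u=1.31 v=1.52 h=-3.68 tilt=0.21 g=-63.32 Fn=7.45 Fu=-0.55 Fv=0.09 Mn=0.31 Mu=-0.00 Mv=0.51 op=0.2435 t=21.67
```

```bash
python3 turn.py -63.5 -76 2.5 -4.5 .7
```

```text
h=-4.57 u=0.94 v=1.96 h=-3.62 tilt=0.22 g=-65.83 Fn=7.57 Fu=-1.50 Fv=0.65 Mn=0.30 Mu=0.10 Mv=0.67 op=0.2457 t=21.92
h=-4.63 u=0.88 v=2.05 h=-3.66 tilt=0.23 g=-68.29 Fn=7.90 Fu=-0.98 Fv=-0.11 Mn=0.37 Mu=0.12 Mv=0.64 op=0.2428 t=22.17
h=-4.70 u=0.92 v=2.05 h=-3.66 tilt=0.23 g=-70.76 Fn=8.57 Fu=-1.06 Fv=0.95 Mn=0.47 Mu=0.05 Mv=0.71 op=0.2476 t=22.42
h=-4.76 u=0.94 v=2.09 h=-3.68 tilt=0.23 g=-73.21 Fn=8.44 Fu=-1.13 Fv=0.46 Mn=0.58 Mu=-0.03 Mv=0.67 op=0.2434 t=22.67
h=-4.83 u=1.00 v=2.07 h=-3.69 tilt=0.24 g=-75.67 Fn=9.45 Fu=-1.26 Fv=0.06 Mn=0.63 Mu=-0.01 Mv=0.71 op=0.2423 t=22.92
```

```bash
python3 - <<'E'
from h import *
S,psi=stage();n,u,v=frame(psi)
im=snapshot('wrist');crop(im,180,120,380,270,4,'pics/w10c.png')
for g in (-71,-67,-63,-60):
    arm.line_to(S+n*(L-.0045),.03,ori=tilt(psi,np.radians(g)));s=state(S,psi);show(s)
    if s['Mn']<.04:break
np.save('gend.npy',g)
im=snapshot('wrist');crop(im,180,120,380,270,4,'pics/w11c.png')
E
```

```text
u=0.91 v=2.07 h=-3.64 tilt=0.23 g=-70.84 Fn=7.69 Fu=-0.95 Fv=0.73 Mn=0.41 Mu=0.19 Mv=0.69 op=0.2486 t=23.22
u=0.55 v=2.59 h=-3.65 tilt=0.26 g=-66.89 Fn=7.48 Fu=-0.70 Fv=0.68 Mn=0.30 Mu=0.40 Mv=0.83 op=0.2455 t=23.47
u=0.49 v=2.61 h=-3.66 tilt=0.27 g=-62.94 Fn=7.47 Fu=-1.44 Fv=0.42 Mn=0.18 Mu=0.38 Mv=0.83 op=0.2496 t=23.72
u=0.51 v=2.60 h=-3.66 tilt=0.27 g=-59.98 Fn=8.07 Fu=-1.81 Fv=0.96 Mn=0.10 Mu=0.36 Mv=0.83 op=0.2457 t=23.97
```

View pics/w10c.png

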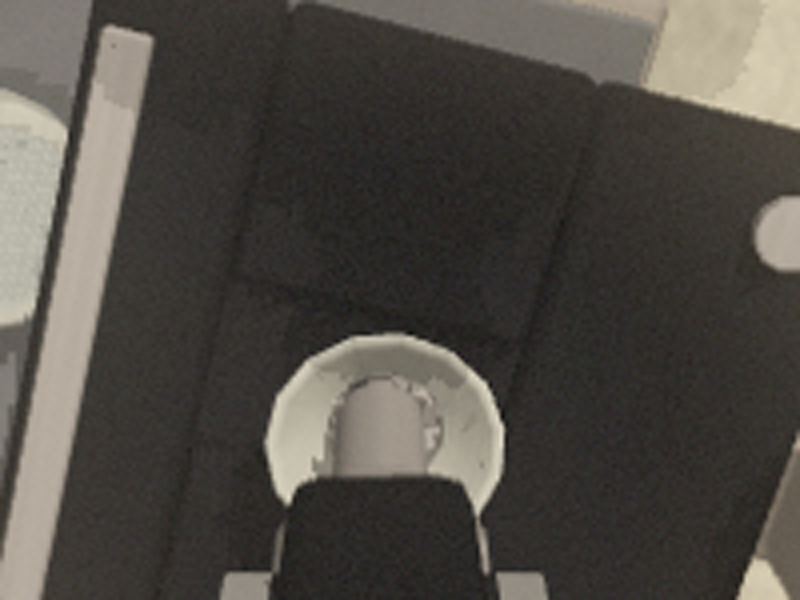

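View pics/w11c.png

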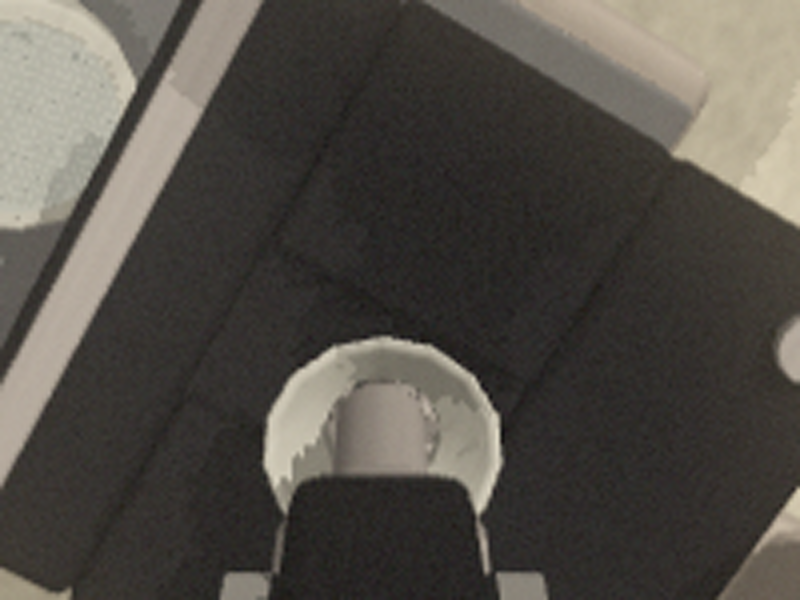

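```bash
python3 - <<'E'
from h import *
S,psi=stage();n,u,v=frame(psi)
for g in (-57,-54):
    arm.line_to(S+n*(L-.004),.03,ori=tilt(psi,np.radians(g)));s=state(S,psi);show(s)
    if s['Mn']<.04:break
q=tilt(psi,np.radians(g))
for h in (0,.006,.012,.03):
    arm.line_to(S+n*(L+h),.04,ori=q);s=state(S,psi);show(s)
arm.line_to(S+n*(L+.09),.15,ori=q);show(state(S,psi))
c=cam('wrist');np.savez('w12.npz',*c);im=snapshot('wrist');cv2.imwrite('pics/w12.png',im);crop(im,180,110,380,260,4,'pics/w12c.png')
E
```

```text
u=0.50 v=2.31 h=-3.54 tilt=0.24 g=-57.05 Fn=6.35 Fu=-0.41 Fv=2.00 Mn=0.08 Mu=0.78 Mv=0.69 op=0.2462 t=24.27
u=0.56 v=2.02 h=-3.57 tilt=0.22 g=-54.09 Fn=4.99 Fu=-0.99 Fv=2.07 Mn=-0.02 Mu=0.94 Mv=0.65 op=0.2486 t=24.52
u=1.10 v=0.85 h=0.15 tilt=0.14 g=-54.06 Fn=0.34 Fu=0.34 Fv=3.93 Mn=-0.00 Mu=1.05 Mv=-0.05 op=0.2485 t=24.77
u=-1.06 v=-2.80 h=5.49 tilt=0.29 g=-54.09 Fn=-1.40 Fu=0.33 Fv=0.25 Mn=-0.03 Mu=0.09 Mv=0.49 op=0.2453 t=25.07
u=-0.35 v=-0.80 h=12.01 tilt=0.08 g=-54.03 Fn=-1.77 Fu=-1.00 Fv=0.65 Mn=-0.02 Mu=-0.01 Mv=0.61 op=0.2486 t=25.37
u=0.14 v=-0.10 h=30.18 tilt=0.02 g=-54.01 Fn=-1.47 Fu=-0.27 Fv=-1.15 Mn=0.01 Mu=-0.06 Mv=0.59 op=0.2424 t=25.97
u=-0.27 v=-0.63 h=89.59 tilt=0.06 g=-54.02 Fn=-1.64 Fu=-0.38 Fv=-0.68 Mn=0.02 Mu=-0.02 Mv=0.59 op=0.2464 t=26.52
```

View pics/w12c.png

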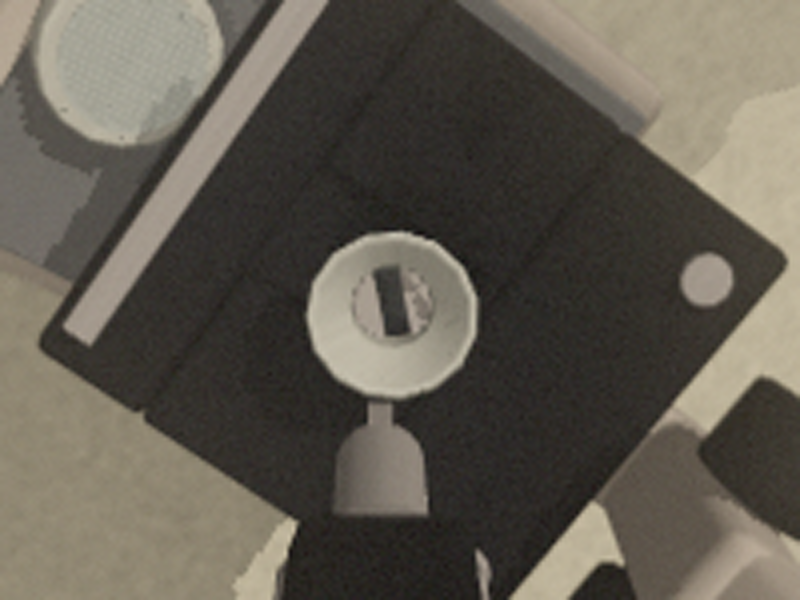

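```bash
python3 - <<'E'
from h import *
d=np.load('w12.npz');c=[d[k] for k in d.files];S,psi=stage();n,u,v=frame(psi)
def onpl(x,y,h):
    uv=((x+.5)/4-.5+180,(y+.5)/4-.5+110);o,r=ray(c,uv);P=S+h*n;return o+r*((P-o)@n)/(r@n)
for e in [((385,268),(399,334)),((374,268),(386,334)),((398,266),(411,332))]:
    a,b=onpl(*e[0],.006),onpl(*e[1],.006);s=b-a;g=(np.degrees(np.arctan2(s@v,s@u))+90)%180-90
    print(g,'screw angle',np.radians(43-g),np.linalg.norm(s))
E
```

```text
-42.327261069008195 screw angle 1.4892416473629693 0.015398718563969009
-44.09891486890228 screw angle 1.52016283937659 0.0153082537768653
-42.97531453513301 screw angle 1.500552314075809 0.015349184646937198
```

```bash
python3 - <<'E'
from h import *
phi=np.radians(28); G=np.array([.5840,-.2163])
arm.movep([*G,.345],down(phi)); arm.line_to([*G,.345],.03,ori=down(phi)); 
p=arm.read_tool_pos();T=Rn.from_quat(arm.read_eef_rot()).as_matrix()
print(p,T[:,0],arm.read_opening(),arm.read_time())
c=cam('wrist');np.savez('w13.npz',*c);im=snapshot('wrist');crop(im,235,150,315,240,7,'pics/w13c.png')
print(proj(c,[p+T[:,0]*L]), 'well', proj(c,[[*G,.066]]))
im=snapshot('scene');crop(im,140,90,300,310,2.7,'pics/s13.png');print(proj(cam('scene'),[p+T[:,0]*L]))
E
```

```text
[ 0.5840937  -0.21565419  0.34519004] [ 2.00811464e-04 -2.34109434e-04 -9.99999952e-01] 0.2456259783809843 28.875
[[275.17038442 218.90595349]] well [[274.78096967 174.96148247]]
[[208.22591775 232.63711333]]
```

View pics/w13c.png

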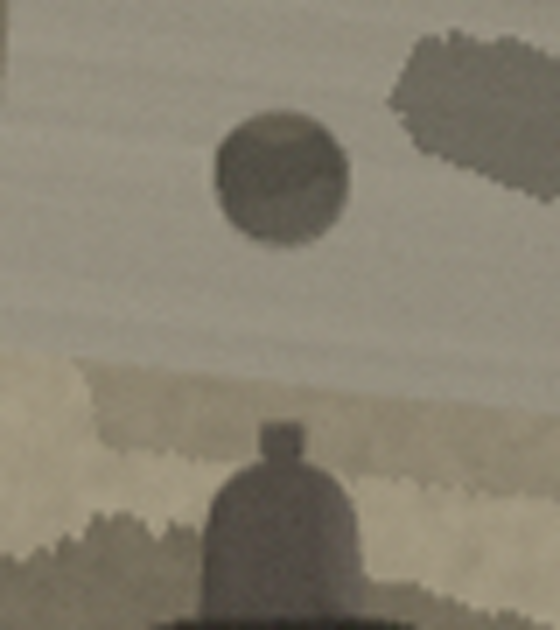

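View pics/s13.png

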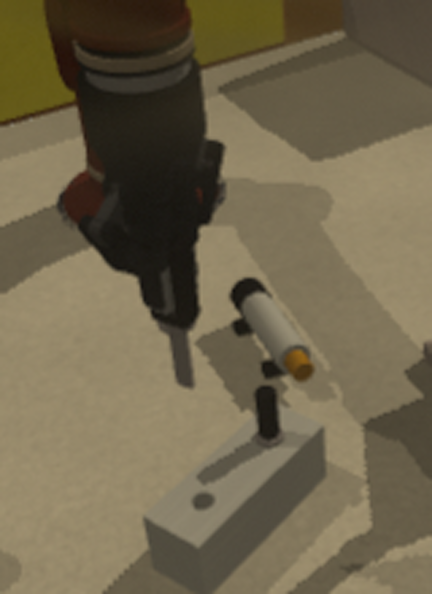

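```bash
python3 - <<'E'
from h import *
phi=np.radians(28); G=np.array([.5840,-.2160]);q=down(phi)
f0=arm.read_ft_force()
for z,vel in((.235,.12),(.215,.04),(.195,.06),(.175,.06),(.166,.04),(.163,.02),(.1615,.02),(.1605,.02),(.1595,.02)):
    arm.line_to([*G,z],vel,ori=q);f=arm.read_ft_force();print(z,np.round(arm.read_tool_pos(),4),np.round(f,2),np.round(arm.read_wrist_torque(),2),round(arm.read_time(),2))
    if np.linalg.norm((f-f0)[:2])>10 or (f-f0)[2]>5: print('STOP');break
E
```

```text
0.235 [ 0.5846 -0.2159  0.236 ] [ 0.42 -0.33 -2.  ] [ 0.04 -0.02  0.02] 30.04
0.215 [ 0.5841 -0.2159  0.2149] [ 0.19 -0.24 -1.33] [-0.01  0.03 -0.01] 30.69
0.195 [ 0.5838 -0.216   0.1945] [ 0.69 -0.55 -1.1 ] [-0.02 -0.01 -0.07] 31.18
0.175 [ 0.5838 -0.216   0.1745] [-0.7  -0.13 -1.6 ] [ 0.01 -0.01 -0.01] 31.66
0.166 [ 0.5838 -0.216   0.1657] [-0.44 -0.07 -1.21] [ 0.07  0.03 -0.01] 32.03
0.163 [ 0.5839 -0.2161  0.1629] [-0.28 -0.49 -2.3 ] [ 0.    0.   -0.06] 32.33
0.1615 [ 0.5839 -0.216   0.1614] [-0.61 -0.2  -0.94] [-0.1  -0.02  0.01] 32.58
0.1605 [ 0.5842 -0.216   0.1608] [-0.52  0.04 -0.63] [0.03 0.05 0.03] 32.83
0.1595 [ 0.5842 -0.216   0.1607] [-1.9  -0.18  5.74] [0.05 0.43 0.01] 33.08
STOP
```

```bash
python3 - <<'E'
from h import *
phi=np.radians(28); G=np.array([.5840,-.2160]);q=down(phi)
arm.line_to([*G,.1607],.02,ori=q);arm.pause(.2);print(arm.read_ft_force(),arm.read_tool_pos())
arm.move_gripper(.65);arm.pause(.3)
print(arm.read_opening(),arm.read_ft_force(),arm.read_time())
arm.line_to([*G,.30],.12,ori=q)
c=cam('wrist');np.savez('w14.npz',*c);im=snapshot('wrist');cv2.imwrite('pics/w14.png',np.clip(im.astype(float)*1.8,0,255).astype(np.uint8))
im=snapshot('scene');crop(im,140,130,400,310,3,'pics/s14.png')
print(arm.read_time(),proj(c,[[*G,.141],[*G,.071]]))
E
```

```text
[ 0.1456798  -0.67586768  1.56201311] [ 0.58410722 -0.21600963  0.1607713 ]
0.6511475594992853 [-0.8507523  -0.31968345 -0.17613923] 34.2583
35.6667 [[274.71186485 218.14696494]
 [274.74694938 190.09818943]]
```

View pics/w14.png

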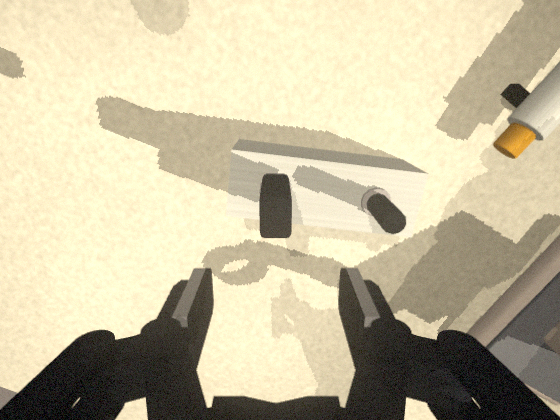

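View pics/s14.png

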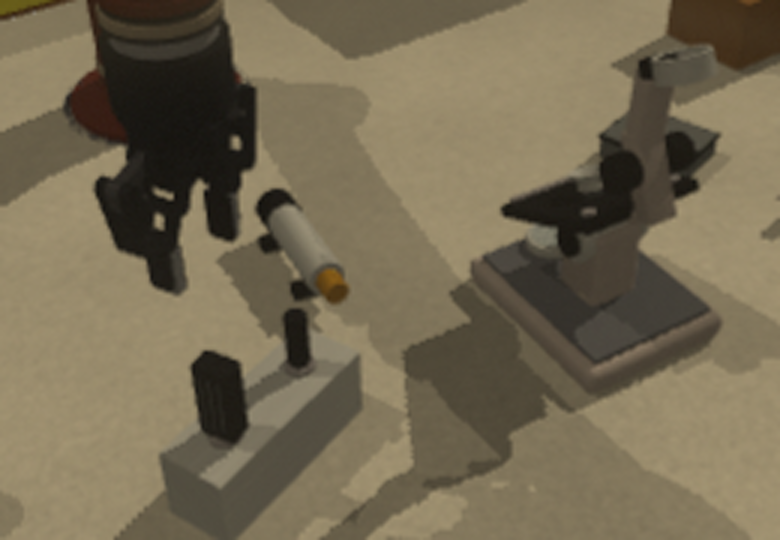

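The driver stands upright on its collar in its own well, with its handle at (276,206) in the wrist view, the same as before the grasp. The awl, tube and box look unmoved, and the gripper is clear. I'm handing in now.

```bash
python3 - <<'E'
from h import *
print(arm.read_time(),ticket.finish_job())
E
```

```text
the job is handed in; nothing more can be done
35.6667 None
```

The lock screw is turned up tight, and the oblong-handled driver is back upright in its well, released. I handed the job in at 35.7 s of the 64 s allowed; no verdict came back.

- **Fitting the blade:** I gripped the handle across its 22 mm and set the blade in line with the screw's axis (tilt under 0.1° at first). It touched the slot floor at about the expected depth, with no sideways jamming on the way in.
- **Turning:** I turned clockwise with a light push of about 7 N and followed the screw as it sank. The turning moment stayed near 0.1 N m, then climbed to 0.63 N m at the stop.
- **Screw check:** after withdrawing, the wrist picture gave a slot angle of about −43°. That is a screw angle of 1.49 to 1.52 rad, against the stop at 1.5.
- **Driver check:** the collar seated at the same height as when I first gripped it (gripper reading 160.7 mm, against 160.8 mm). The final pictures show it upright in its well, the awl, tube and box looking unmoved, and the gripper well clear. The jar was not in those last crops, but the arm never went near it.

**What disagreed:**
- The gripper turned about 14° further than the slot did before the stop, then another 18° or so as the moment built up. I put this down to blade play and give in the grip.
- The gripper also drifted up to 2.6 mm sideways (tilt up to 0.3°) near the stop and while backing off. Side forces stayed at about 2 N, rising briefly to 4 N as the blade came out.

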